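Fit the hose barb to the float table's air manifold

TASK

The air manifold of the microscope's float table is clamped in the vise with its middle port open. Take the brass hose-barb fitting with the two lugs from the mat, stand it in the port with its lugs through the two entry gaps and, without forcing it, screw it in clockwise until you feel it come up against the seal; from there turn it 30 degrees further, no more, so that the seal is nipped but not crushed. Let go of it and leave everything else where it is.

Things in the scene. Friction and masses are not known exactly. Their poses are not given: they have to be found in the camera images.
- barb_center (a point): Brass hose-barb fitting, 78 mm tall, 150 g, upright; this point is on its axis, half-way up. z up. From the foot: spigot 21 mm in diameter, 0 to 19 mm; hexagon 24 mm across flats, 19 to 45 mm (grip here); barbed stem 15 mm in diameter, 45 to 78 mm. Hexagon corners lie along +x and -x; its flats face 30, 90 and 150 degrees from x. The loose plug and nipple have no barbed stem.
- barb_foot (a point): Centre of the underside of the fitting's spigot, 39 mm under barb_center, same axes. At the foot (0 to 5 mm up) two lugs stick out along +x and -x, 34 mm over both, 5 mm wide. Either lug may enter either gap of the port.
- port (a point): Open port, the middle of three on the manifold: a brass collar of 47 mm outer diameter; this point is the centre of its mouth, 104 mm above the bench. z up, y along the row. Round opening 24 mm in diameter with two entry gaps for the lugs, along +x and -x, each 36 degrees wide, out to 37 mm in diameter; between them two internal threads falling clockwise (from above), 24 mm per turn.
- port_floor (a point): On the port's axis, 30 mm deep. Let down through the gaps, the foot rests on the seal 9.9 to 13.7 mm under the mouth (it varies). Turned clockwise at that height it moves freely for 20 to 85 degrees, until the threads press it on the seal; from there the moment climbs 0.07 N m per 10 degrees and the threads pull it down 0.067 mm per degree (held at its height, it tugs). It stays as left.
- seal_top (a point): Middle of the top of the soft black seal ring deep in the port, 23 mm in diameter, on the port's axis; hidden once the fitting is in. Turning 30 degrees past the first contact sinks it by some 1.8 mm; pressed in more than 3.4 mm it is crushed. It pushes back 12 N per mm, whether the threads or a push from above press it.
- vise: Grey machine vise on the bench, fixed, with the aluminium manifold block (56 x 176 mm, top 96 mm up) in its jaws; origin on the bench under the port, x away from its handle, y along the row. Fixed on the block, 60 mm from the port: at +y a like barb whose top is 62 mm above the port's mouth, at -y a hexagon plug 12 mm high. Jaw tops 24 mm under the mouth. Over 60 N on it is forcing.
- plug: Brass hexagon plug, 36 mm tall, 30 mm across flats, loose on the mat; not to be moved. Origin under its foot.
- nipple: Brass double nipple, 54 mm tall, hexagon 30 mm across flats, no lugs, loose on the mat; not to be moved. Origin under its foot.
- wrench: Steel wrench, 170 mm long, lying on the far part of the mat; not to be moved. Origin under its middle.
- grease: White jar of grease, 40 mm in diameter, 40 mm tall, on the near part of the mat; not to be moved. Origin under its middle.
Things that resemble listed ones, but are neither listed nor needed, are in the scene too. What is shaped like the part that bears barb_center but orange or purple is not meant.

How it is judged:
On the way:
1. the fitting stands in the port, its lugs through the gaps (z of barb_center in the frame of port below 0.031 m and horizontal distance between barb_center and port below 0.005 m), for 0.1 s.
At the end, for the whole second after the job is handed in: The fitting, let go, stands upright (4 degrees) and central (3 mm) in the port, held by its threads with the seal pressed in 1.2 to 2.6 mm (about 20 to 41 degrees past the first contact); plug, nipple, wrench and grease jar within 15 mm of where they were (distance of seal_top from where it was at the start of the episode between 0.0012 and 0.0026 m and horizontal distance between barb_center and port below 0.003 m and z of barb_center in the frame of port below 0.0285 m and angle between barb_center's own z axis and vertical below 0.07 rad and distance of each of plug, nipple, wrench, grease from where it was at the start of the episode below 0.015 m); the robot touches nothing.
It fails at once if the fitting is forced (more than 60 N on the vise and what it holds) (contact force between vise and anything else above 60 N).
It fails at once if the seal is crushed (pressed in more than 3.4 mm) (distance of seal_top from where it was at the start of the episode above 0.0034 m).
It fails at once if a bystander on the mat is pushed more than 25 mm (distance of any of plug, nipple, wrench, grease from where it was at the start of the episode above 0.025 m).
It also fails if it takes over 72 s, if anything falls off the work surface, if the arm or the gripper's body presses on something with over 40 N, if the wrist force passes 120 N, or if a joint passes its speed limit or range.

ROBOT

A 6-joint arm with a two-finger parallel gripper is mounted at the origin on the work surface. World frame = base frame: x ahead of the robot, y to its left, z up, the work surface at z = 0. Lengths are in m, angles in rad, forces in N, time in s.
With the tool pointing down it reaches from about 0.375 to 0.9 m from the base axis. Payload 3.1 kg.
Tool frame: the origin (TCP) lies at the centre of the arm's flange, where the gripper is bolted on; the fingertips stand 182 mm ahead of it and the grasp point (between the pads) lies 164 mm ahead of it; z points along the fingers, y is the line along which they close (so a half turn about z gives the same grasp; the last joint's range is limited). The gripper opens to 87 mm and grips with 3 to 60 N. Pads are 19 mm wide; open, the fingers measure 117 mm over their backs; the gripper's body (75 mm by 190 mm) begins 51 mm behind the grasp point.
Start: joints at [1.056, 0.527, 1.433, -0, 1.181, -0.178], TCP at [0.207, 0.59, 0.405] pointing down, gripper open.
Joint ranges: [-3.08, 3.08], [-0.75, 2.2], [0.22, 2.44], [-1.43, 4.57], [0, 2.65], [-2.85, 2.85]. Speed limits (rad/s): [2.79, 2.79, 3.14, 3.14, 3.14, 3.14].

INTERFACE

Orientations are given as a unit quaternion [x, y, z, w].
In Python, from rig import * gives the robot as it stands.
- The arm moves only by the tool move_arm, never from a script. Its argument "commands" is a list that holds one entry, the list of rows, each a list of 6 numbers: the shift along the tool's x, y, z in units of 40 mm (1.0 is 40 mm), then the turn, a rotation vector about the tool's x, y, z in rad. A call has 1 to 12 rows; each row is the pose to reach, as a shift and turn from the pose commanded when the call began, along the tool's axes at that moment; what a row does not reach only later rows make up. A row lasts 1/8 s, in which the tool goes at most 62.5 mm and 10.7 degrees, less where a joint would pass 70% of its speed; a pose out of reach is approached as far as the arm can. A call with a gripper value outside its range is refused whole. "claw" is the closure, from -1 (fully open) to 1 (shut), so that 0 is half open, set as the call begins (left out, the last holds). The fingers move at their own pace and stop on an object; "squeeze" is the grip in N (left out, the last holds). Time passes only in rows, so rows that repeat a pose let the fingers close. It gives the time, the measured TCP pose, the force, the opening and the grip force at its end, in the units of the state.
- get_obs(): the state, without advancing time (a new reading comes with each control period).
- camera(name): name is "side" or "top"; returns a dict with "pixels" (400x640x3 uint8, blue, green, red), "range_z" (400x640 float32, m along the optical axis (not along the pixel's ray), 0 where there is no reading), "camera_matrix" (3x3 intrinsics, pixels), "D" ([k1, k2, p1, p2, k3] as OpenCV has them; the pictures are not rectified), "extrinsics" (4x4, takes a point from world to camera coordinates). Camera axes: x right, y up, looking along -z (the intrinsics and any distortion apply to the point x, -y, -z); pixel columns grow to the right and rows downward; lengths in m; the calibration is good to about 2 mm. A picture is of the moment at which its call begins.
- hand_in(): hands the job in; it is judged then, once.
The state is a dict: "time": time; "q": joint angles; "joint_velocities": joint speeds; "joint_torque": joint torques, N m; "position": TCP position; "tool_rot": TCP orientation; "ft_force": force on the tool from outside, world axes, zero at the start; "moment": the same for the moment, N m; "grip_width": finger opening in m; "grip_force": force on a finger pad.
Only numpy, scipy, OpenCV 4.12 (cv2) and the standard library are available. Lean on these libraries where they do the work, as an engineer would, in place of code of your own. Each camera call takes 0.05 s, during which the arm holds its last target. There are 200 camera calls.

## Working session

There is one attempt and no reset: what is moved stays moved. The work goes in short steps, Python scripts to look and compute and a tool call to move; the robot and the scene stay as the last step left them, time stands still between calls to the robot, and variables do not carry over. Pictures are saved under pics/ and viewed, at most 10 in all, crops included, and the job is handed in when it is done.

Besides the shell and the picture viewer there is one more tool, called after ">>>" as name(argument=value, ...), one argument or row to a line, values as JSON. move_arm: Moves the arm, as the interface text tells. Its arguments: {"type":"object","properties":{"commands":{"type":"array","items":{"type":"array","items":{"type":"array","items":{"type":"number"}}}},"claw":{"type":"number"},"squeeze":{"type":"number"}},"required":["commands"]}

```bash
ls; mkdir -p pics; cat > h.py <<'E'
from rig import *
import numpy as np, cv2
from scipy.spatial.transform import Rotation as R
def snap(name,fn=None):
    c=camera(name)
    if fn: cv2.imwrite('pics/'+fn,c['pixels'])
    return c
def ray(c,uv):
    uv=np.array(uv,float).reshape(-1,1,2)
    n=cv2.undistortPoints(uv,np.array(c['camera_matrix']),np.array(c['D'])).reshape(-1,2)
    E=np.array(c['extrinsics']); d=np.c_[n[:,0],-n[:,1],-np.ones(len(n))]
    return -E[:3,:3].T@E[:3,3], d@E[:3,:3]   # d scaled so that param = range_z
def onplane(c,uv,z):
    o,d=ray(c,uv); return o+d*((z-o[2])/d[:,2])[:,None]
def withdepth(c,uv):
    o,d=ray(c,uv); uv=np.array(uv).reshape(-1,2).astype(int)
    return o+d*c['range_z'][uv[:,1],uv[:,0]][:,None]
E
python3 - <<'E'
from h import *
np.set_printoptions(precision=4,suppress=True)
for n in ('side','top'):
    c=snap(n,n+'0.png'); np.savez(n+'0.npz',**c)
    print(n,ray(c,[[320,200]]),c['camera_matrix'],c['D'])
print(get_obs())
E
```

```text
pics
side (array([0.4547, 0.7919, 0.5633]), array([[ 0.0737, -0.8323, -0.5494]])) [[400.4023   0.     320.7141]
 [  0.     400.4023 198.5017]
 [  0.       0.       1.    ]] [-0.0358  0.      0.      0.      0.    ]
top (array([0.449 , 0.0347, 0.8266]), array([[ 0.1164,  0.0323, -0.9929]])) [[378.0177   0.     327.9552]
 [  0.     378.0177 199.7142]
 [  0.       0.       1.    ]] [0.0242 0.     0.     0.     0.    ]
{'time': 0.1, 'q': array([ 1.0555,  0.5284,  1.4337, -0.    ,  1.1814, -0.1785]), 'joint_velocities': array([ 0.0002, -0.0029, -0.0025, -0.0002,  0.0007,  0.0004]), 'joint_torque': array([ -0.0004, -44.0987, -17.7151,   0.0635,   0.0532,  -0.    ]), 'position': array([0.2064, 0.5896, 0.4039]), 'tool_rot': array([ 0.1676,  0.9859, -0.0009, -0.0003]), 'ft_force': array([-0.7365, -0.4465,  0.0049]), 'moment': array([-0.0148,  0.0244, -0.0153]), 'grip_force': 0.0, 'grip_width': 0.08690342525565353}
```

View pics/top0.png

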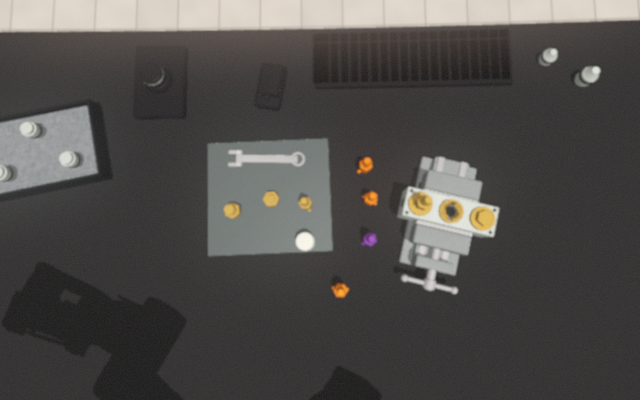

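View pics/side0.png

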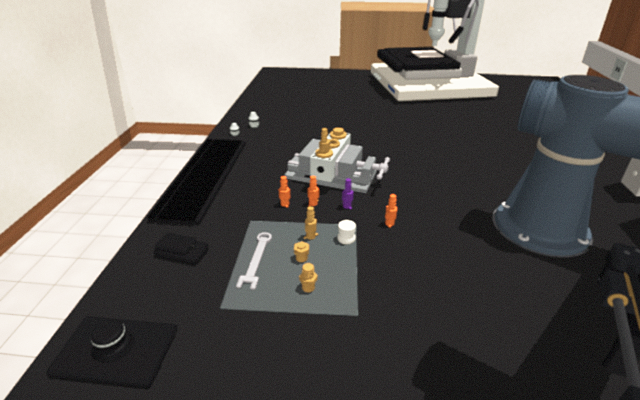

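The top view shows the brass barb on the mat at about (305,203) and the port at about (451,211). In the side view the barb stands at about (311,223) and the manifold at about (330,145).

```bash
python3 - <<'E'
from h import *
np.set_printoptions(precision=4,suppress=True)
t=dict(np.load('top0.npz')); s=dict(np.load('side0.npz'))
a=cv2.resize(t['pixels'][183:223,285:325],(400,400),interpolation=cv2.INTER_CUBIC)
b=cv2.resize(t['pixels'][185:240,398:503],None,fx=3.8,fy=3.8,interpolation=cv2.INTER_CUBIC)
cc=cv2.resize(s['pixels'][200:245,285:335],(400,360),interpolation=cv2.INTER_CUBIC)[:,:]
W=np.zeros((600,800,3),np.uint8); W[:400,:400]=a; W[:b.shape[0],400:400+b.shape[1]]=b[:,:400]
W[230:590,400:800]=cc
cv2.imwrite('pics/crop.png',cv2.convertScaleAbs(W,alpha=1.3))
for n,c in (('top',t),('side',s)):
    hsv=cv2.cvtColor(c['pixels'],cv2.COLOR_BGR2HSV)
    m=cv2.inRange(hsv,(14,90,60),(28,255,255))
    k,l,st,ce=cv2.connectedComponentsWithStats(m)
    for i in range(1,k):
        if st[i,4]>30: 
            ys,xs=np.where(l==i); P=withdepth(c,np.c_[xs,ys]); 
            print(n,st[i],ce[i],P.min(0),np.median(P,0),P.max(0))
            j=P[:,2]>P[:,2].max()-.006
            print('   toppts',j.sum(),P[j].mean(0))
E
```

```text
top [358 158  14  15 129] [365.0853 164.9922] [ 0.602  -0.0526 -0.0011] [ 0.6106 -0.0344  0.0469] [ 0.634  -0.023   0.0805]
   toppts 32 [ 0.6155 -0.0354  0.0783]
top [263 191  16  16 195] [270.8051 198.4205] [0.449  0.0347 0.0007] [0.5467 0.1642 0.0355] [0.5673 0.1812 0.8266]
   toppts 1 [0.449  0.0347 0.8266]
top [365 192  12  13 116] [371.0862 198.4828] [ 0.449  -0.0614 -0.001 ] [ 0.5398 -0.0443  0.0518] [0.5524 0.0347 0.8266]
   toppts 1 [0.449  0.0347 0.8266]
top [409 192  23  23 418] [420.0239 203.3373] [ 0.449  -0.1539  0.1002] [ 0.5214 -0.1283  0.1061] [0.5465 0.0347 0.8266]
   toppts 3 [0.449  0.0347 0.8266]
top [299 197  13  15 137] [305.2555 203.1898] [0.449  0.0347 0.0015] [0.5325 0.0889 0.0498] [0.5524 0.1037 0.8266]
   toppts 2 [0.449  0.0347 0.8266]
top [440 200  23  23 313] [450.7029 210.5879] [ 0.449  -0.2124  0.0757] [ 0.5095 -0.19    0.1039] [0.5304 0.0347 0.8266]
   toppts 2 [0.449  0.0347 0.8266]
top [224 203  17  16 206] [231.9029 210.1553] [0.5067 0.2324 0.0004] [0.5213 0.2431 0.0412] [0.5415 0.266  0.061 ]
   toppts 73 [0.5234 0.2474 0.0574]
top [470 207  25  
[... 831 characters left out ...]
0353 -0.0026] [0.5375 0.0989 0.0378] [0.5599 0.1069 0.0824]
   toppts 23 [0.5384 0.0941 0.0799]
side [294 241  15  22 264] [301.0833 250.947 ] [0.5335 0.11   0.0001] [0.5478 0.1745 0.0319] [0.5687 0.1839 0.0402]
   toppts 92 [0.548  0.1687 0.0365]
side [299 263  19  30 395] [307.7975 277.4   ] [0.4547 0.1792 0.    ] [0.5239 0.2564 0.0342] [0.5445 0.7919 0.5633]
   toppts 2 [0.4547 0.7919 0.5633]
side [624 272  16  57 219] [631.8767 296.5982] [0.1997 0.5099 0.2919] [0.2152 0.5394 0.3186] [0.4547 0.7919 0.5633]
   toppts 1 [0.4547 0.7919 0.5633]
side [607 293  22  14 162] [617.1667 298.7778] [0.2107 0.5305 0.2975] [0.2209 0.5343 0.3084] [0.4547 0.7919 0.5633]
   toppts 2 [0.4547 0.7919 0.5633]
```

View pics/crop.png

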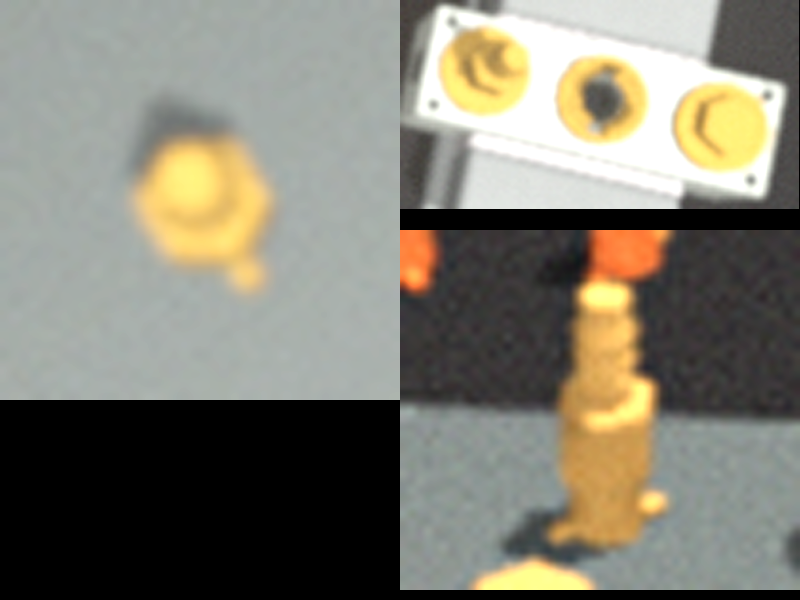

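The top crop shows the barb's hexagon with its stem top at crop (192,180) and one lug at (248,275). The port's gaps point along the short side of the block. In the side crop the lugs are at (655,500) and (560,535).

```bash
python3 - <<'E'
from h import *
np.set_printoptions(precision=4,suppress=True)
t=dict(np.load('top0.npz')); s=dict(np.load('side0.npz'))
def tri(ut,us):
    o1,d1=ray(t,ut);o2,d2=ray(s,us);d1=d1[0];d2=d2[0]
    k=np.linalg.lstsq(np.c_[d1,-d2],o2-o1,rcond=None)[0]; a=o1+k[0]*d1;b=o2+k[1]*d2
    return (a+b)/2,np.linalg.norm(a-b)
T=lambda x,y:[285+x/10-.45,183+y/10-.45]; S=lambda x,y:[285+(x-400)/8-.44,200+(y-230)/8-.44]
print('stemtop',tri(T(192,180),S(605,295)), onplane(t,T(192,180),.079))
print('hextop',onplane(t,T(205,200),.046))
print('lug',tri(T(248,275),S(655,500)),onplane(t,T(248,275),.005),onplane(s,[S(655,500),S(560,535)],.005))
# collars
hsv=cv2.cvtColor(t['pixels'],cv2.COLOR_BGR2HSV)
big=lambda im:cv2.resize(im,None,fx=4,fy=4,interpolation=cv2.INTER_CUBIC)
roi=t['pixels'][180:245,390:505]; h=cv2.cvtColor(big(roi),cv2.COLOR_BGR2HSV)
m=cv2.inRange(h,(14,80,60),(28,255,255))
C=[]
for c in cv2.findContours(m,cv2.RETR_EXTERNAL,cv2.CHAIN_APPROX_NONE)[0]:
    if cv2.contourArea(c)<1500: continue
    e=cv2.fitEllipse(cv2.convexHull(c)); p=np.array(e[0])/4-.375+[390,180]; w=onplane(t,p,.104)[0]; C.append(w); print('collar',p,np.array(e[1])/4,w)
C=np.array(C);C=C[np.argsort(-C[:,1])]; d=C[0]-C[-1]; print('row yaw',np.degrees(np.arctan2(d[1],d[0])),np.linalg.norm(d),C[[0,-1]].mean(0))
w=cv2.inRange(h,(0,0,170),(180,40,255)); c=max(cv2.findContours(w|m,cv2.RETR_EXTERNAL,cv2.CHAIN_APPROX_NONE)[0],key=cv2.contourArea)
r=cv2.boxPoints(cv2.minAreaRect(c))/4-.375+[390,180]; q=onplane(t,r,.096); print('block',q,q.mean(0),[(np.linalg.norm(q[i]-q[i-1]),np.degrees(np.arctan2(*(q[i]-q[i-1])[[1,0]]))) for i in (1,2)])
# side-view port: hole
rs=s['pixels'][118:170,300:370]; 
cv2.imwrite('pics/sideport.png',cv2.resize(rs,None,fx=10,fy=10,interpolation=cv2.INTER_CUBIC))
E
```

```text
stemtop (array([0.5368, 0.0914, 0.0799]), np.float64(0.0018572072350000828)) [[0.536  0.0915 0.079 ]]
hextop [[0.5356 0.0913 0.046 ]]
lug (array([0.5242, 0.0849, 0.0065]), np.float64(0.0016808116199394229)) [[0.5235 0.0849 0.005 ]] [[0.5253 0.0829 0.005 ]
 [0.55   0.101  0.005 ]]
collar [482.149  218.0066] [23.3478 25.0684] [ 0.4951 -0.2491  0.104 ]
collar [450.8103 210.717 ] [23.0083 24.0843] [ 0.5097 -0.1909  0.104 ]
collar [420.0449 203.334 ] [23.0242 23.867 ] [ 0.5246 -0.1332  0.104 ]
row yaw 75.68803010920911 0.11952821580170665 [ 0.5099 -0.1911  0.104 ]
block [[ 0.4932 -0.0949  0.096 ]
 [ 0.5647 -0.1142  0.096 ]
 [ 0.5201 -0.2882  0.096 ]
 [ 0.45   -0.2673  0.096 ]] [ 0.507  -0.1912  0.096 ] [(np.float64(0.07408193655232688), np.float64(-15.081120825571261)), (np.float64(0.17963814269293651), np.float64(-104.40022988958741))]
```

View pics/sideport.png

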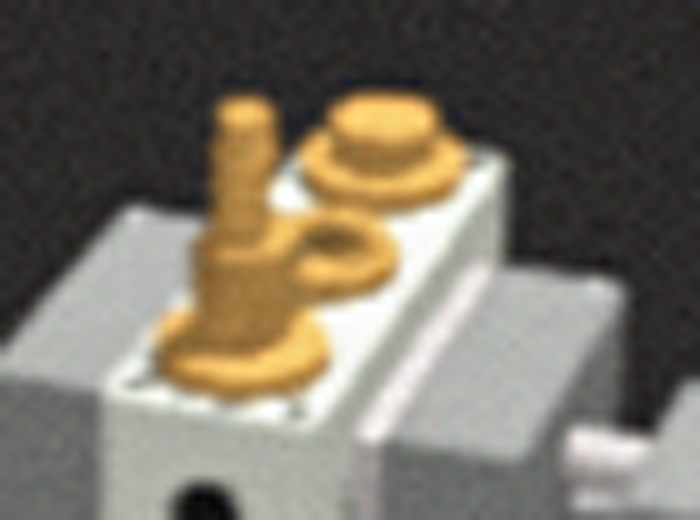

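```bash
cat >> h.py <<'E'
def plan(p,yaw):
    """row from measured pose to TCP p with tool y at yaw deg, z down"""
    o=get_obs(); r=R.from_quat(o['tool_rot']); y=np.radians(yaw)
    Y=np.array([np.cos(y),np.sin(y),0]);Z=np.array([0,0,-1.]);T=R.from_matrix(np.c_[np.cross(Y,Z),Y,Z])
    cur=r.as_matrix()[:,1]; print('cur',np.round(o['position'],4),'yaw',round(np.degrees(np.arctan2(cur[1],cur[0])),2),'q',np.round(o['q'],2),'F',np.round(o['ft_force'],1),'M',np.round(o['moment'],2),'w',o['grip_width'],'t',o['time'])
    print('row',np.round(r.inv().apply(np.array(p)-o['position'])/.04,3),np.round((r.inv()*T).as_rotvec(),3))
E
python3 - <<'E'
from h import *
s=dict(np.load('side0.npz')); print(onplane(s,[331.6,141.9],.104))
plan([.5363,.0914,.300],120)
E
```

```text
[[ 0.51100134 -0.18958538  0.104     ]]
cur [0.2064 0.5896 0.4039] yaw 70.7 q [ 1.06  0.53  1.43 -0.    1.18 -0.18] F [-0.7 -0.4  0. ] M [-0.01  0.02 -0.02] w 0.08690342525565353 t 0.1
row [-11.902  -9.025   2.61 ] [-0.002 -0.001 -0.86 ]
```

>>> move_arm(
  commands=[
    [[-11.9, -9.03, 2.6, 0, 0, -0.86], [-11.9, -9.03, 2.6, 0, 0, -0.86], [-11.9, -9.03, 2.6, 0, 0, -0.86], [-11.9, -9.03, 2.6, 0, 0, -0.86], [-11.9, -9.03, 2.6, 0, 0, -0.86], [-11.9, -9.03, 2.6, 0, 0, -0.86], [-11.9, -9.03, 2.6, 0, 0, -0.86], [-11.9, -9.03, 2.6, 0, 0, -0.86], [-11.9, -9.03, 2.6, 0, 0, -0.86], [-11.9, -9.03, 2.6, 0, 0, -0.86], [-11.9, -9.03, 2.6, 0, 0, -0.86], [-11.9, -9.03, 2.6, 0, 0, -0.86]],
  ],
  claw=-0.2,
  squeeze=20,
)

```text
time: 1.6
position: [0.5359, 0.0915, 0.3003]
tool_rot: [-0.258, 0.966, 0.0, -0.001]
ft_force: [-0.4, -0.5, 0.5]
grip_width: 0.0524
grip_force: 0.0
```

```bash
python3 - <<'E'
from h import *
plan([.5363,.0914,.2015],120)
c=snap('side')
cv2.imwrite('pics/s1.png',cv2.resize(c['pixels'][130:280,220:420],(800,600)))
E
```

```text
cur [0.5359 0.0915 0.3003] yaw 119.91 q [-0.04  0.57  1.73  0.    0.84 -2.13] F [-0.4 -0.5  0.5] M [ 0.06 -0.    0.01] w 0.0523721595531472 t 1.6
row [-0.011 -0.012  2.469] [ 0.001 -0.002 -0.002]
```

View pics/s1.png

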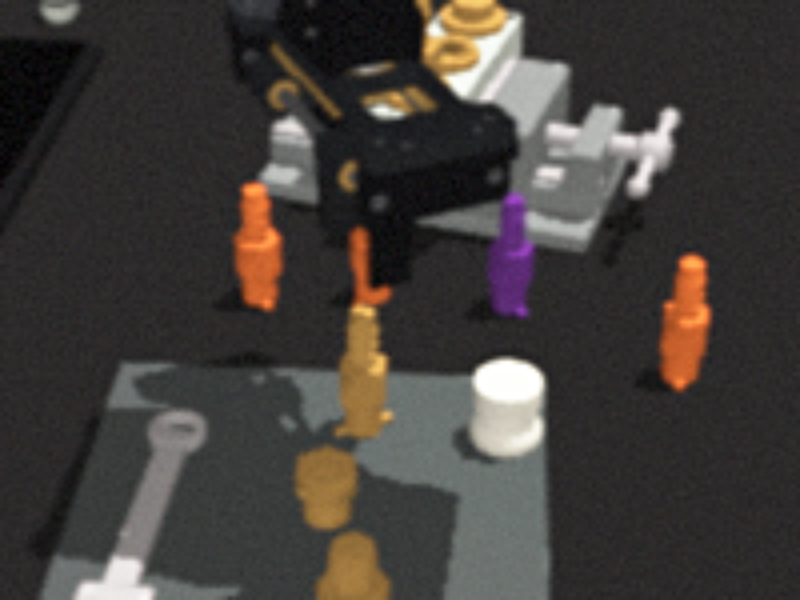

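The gripper hangs right above the barb (stem top at about (362,310)) and its near finger is at (395,270). The way down is clear.

>>> move_arm(
  commands=[
    [[0, -0.01, 1.0, 0, 0, 0], [0, -0.01, 2.0, 0, 0, 0], [0, -0.01, 2.47, 0, 0, 0], [0, -0.01, 2.47, 0, 0, 0]],
  ],
)

```text
time: 2.15
position: [0.5352, 0.0929, 0.2009]
tool_rot: [-0.26, 0.966, 0.001, -0.002]
ft_force: [0.0, -0.3, 0.2]
grip_width: 0.0526
grip_force: 0.0
```

>>> move_arm(
  commands=[
    [[0, 0, 0, 0, 0, 0], [0, 0, 0, 0, 0, 0], [0, 0, 0, 0, 0, 0], [0, 0, 0, 0, 0, 0], [0, 0, 0, 0, 0, 0]],
  ],
  claw=1,
  squeeze=25,
)

```text
time: 2.78
position: [0.5368, 0.0913, 0.2026]
tool_rot: [-0.258, 0.966, -0.0, 0.001]
ft_force: [-0.7, 1.4, 5.3]
grip_width: 0.0236
grip_force: 25.0
```

```bash
python3 - <<'E'
from h import *
plan([.5363,.0914,.2015],120)
c=snap('side')
cv2.imwrite('pics/s2.png',cv2.resize(c['pixels'][170:260,260:380],(800,600)))
E
```

```text
cur [0.5368 0.0913 0.2026] yaw 119.96 q [-0.04  0.74  1.78  0.    0.63 -2.13] F [-0.7  1.4  5.3] M [ 0.17  0.14 -0.  ] w 0.02356397081766875 t 2.775
row [0.01  0.008 0.027] [-0.     0.001 -0.001]
```

View pics/s2.png

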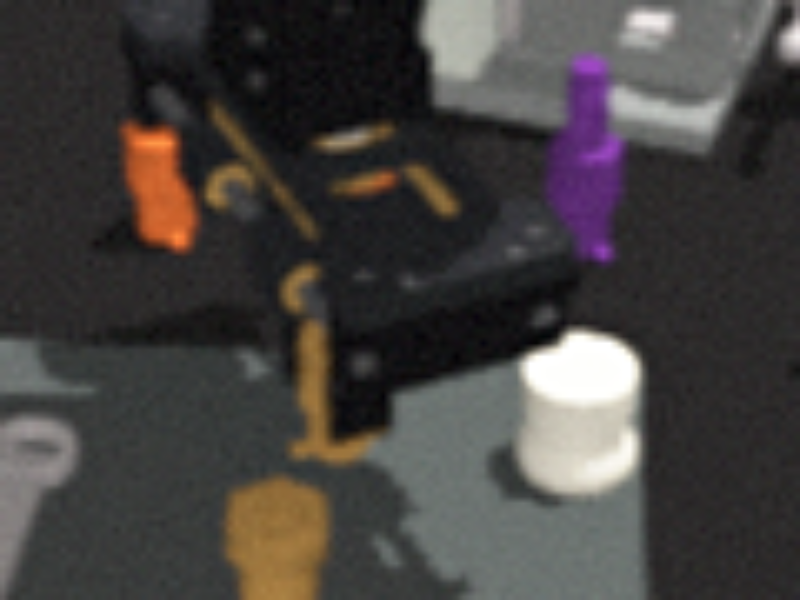

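It is held: the barb sits between the pads with its foot at (335,450), opening 23.6 mm. Next: lift and carry it high.

>>> move_arm(
  commands=[
    [[0, 0, -1.0, 0, 0, 0], [0, 0, -2.4, 0, 0, 0], [0, 0, -3.8, 0, 0, 0], [0, 0, -5.0, 0, 0, 0], [0, 0, -5.0, 0, 0, 0], [0, 0, -5.0, 0, 0, 0]],
  ],
  squeeze=35,
)

```text
time: 3.58
position: [0.5359, 0.0913, 0.4009]
tool_rot: [-0.259, 0.966, 0.0, -0.001]
ft_force: [-0.2, -0.3, -1.6]
grip_width: 0.0239
grip_force: 35.0
```

```bash
python3 - <<'E'
from h import *
plan([.5103,-.1905,.402],75.7)
E
```

```text
cur [0.5359 0.0913 0.4009] yaw 119.97 q [-0.04  0.42  1.64 -0.    1.08 -2.13] F [-0.2 -0.3 -1.6] M [ 0.04  0.06 -0.07] w 0.02393071493667098 t 3.575
row [ 4.073 -5.783 -0.025] [ 0.    -0.002  0.773]
```

>>> move_arm(
  commands=[
    [[1.02, -1.45, 0, 0, 0, 0.19], [2.04, -2.9, 0, 0, 0, 0.38], [3.06, -4.34, 0, 0, 0, 0.57], [4.07, -5.78, 0, 0, 0, 0.773], [4.07, -5.78, 0, 0, 0, 0.773], [4.07, -5.78, 0, 0, 0, 0.773], [4.07, -5.78, 0, 0, 0, 0.773], [4.07, -5.78, 0, 0, 0, 0.773]],
  ],
)

```text
time: 4.58
position: [0.511, -0.189, 0.4011]
tool_rot: [0.124, 0.992, 0.001, -0.001]
ft_force: [-0.3, 0.3, -0.8]
grip_width: 0.0236
grip_force: 35.0
```

```bash
python3 - <<'E'
from h import *
plan([.5103,-.1905,.335],75.7)
c=snap('side'); np.savez('s3.npz',**c)
cv2.imwrite('pics/s3.png',cv2.resize(c['pixels'][85:175,270:390],(800,600),interpolation=cv2.INTER_CUBIC))
E
```

```text
cur [ 0.511  -0.189   0.4011] yaw 75.78 q [-0.56  0.42  1.64  0.    1.08 -1.88] F [-0.3  0.3 -0.8] M [0.02 0.03 0.02] w 0.02362726092323325 t 4.575
row [ 0.003 -0.043  1.651] [ 0.001 -0.002  0.001]
```

View pics/s3.png

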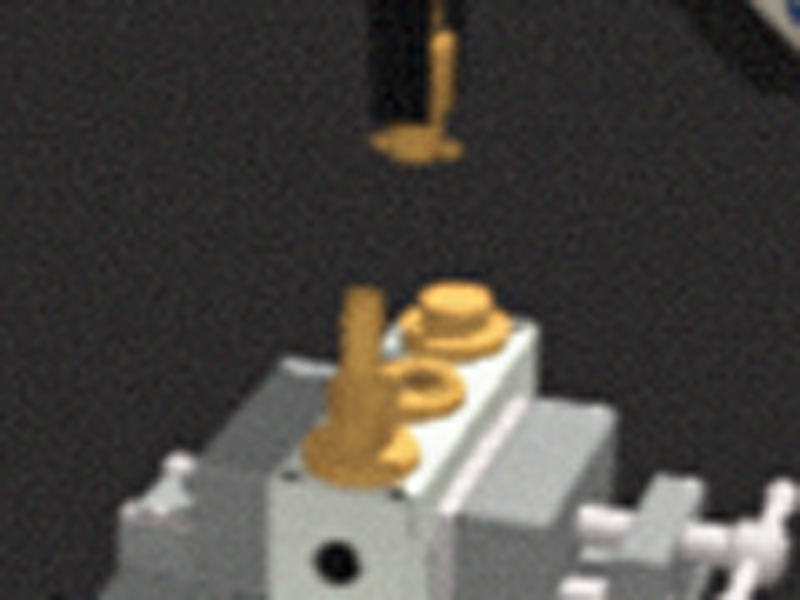

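The foot hangs above the port: its lug tips are at about (372,140) and (463,150), and the port collar is at about (410,385) with its right edge at 467.

```bash
python3 - <<'E'
from h import *
np.set_printoptions(precision=4,suppress=True)
c=dict(np.load('s3.npz'));E=c['extrinsics'];K=c['camera_matrix']
def proj(P):
    p=np.array(P)@E[:3,:3].T+E[:3,3]; p=p*[1,-1,-1]
    return (cv2.projectPoints(p,np.zeros(3),np.zeros(3),K,c['D'])[0].reshape(-1,2)-[270,85]+.425)*6.667
cr=lambda l:np.array(l)/6.667-.425+[270,85]
print('foot',onplane(c,cr([[417.5,145]]),.4011-.2011+.0025), 'lugs',onplane(c,cr([[372,140],[463,150]]),.2025))
a=np.radians(-14.3);L=np.array([np.cos(a),np.sin(a),0])*.017
f=np.array([.511,-.189,.2025]); print('expect lug tips px',proj([f-L,f,f+L]))
t=np.linspace(0,2*np.pi,200)
for n,C in (('barb',[.5246,-.1332,.104]),('port',[.5098,-.191,.104]),('plug',[.4951,-.2491,.104])):
    q=proj(np.array(C)+.0235*np.c_[np.cos(t),np.sin(t),0*t]); print(n,q.min(0),q.max(0))
img=cv2.resize(c['pixels'][85:175,270:390],(800,600),interpolation=cv2.INTER_CUBIC)
m=cv2.inRange(cv2.cvtColor(img,cv2.COLOR_BGR2HSV),(12,100,60),(30,255,255))
for y in (130,140,145,150,155,160,325,345,382,390,400,450): print(y,[ (int(x)) for x in np.where(np.diff(m[y].astype(int))!=0)[0]])
for x in (415,430,440,450,456): print('col',x,np.where(np.diff(m[:,x].astype(int))!=0)[0])
E
```

```text
foot [[ 0.5115 -0.192   0.2025]] lugs [[ 0.5293 -0.1957  0.2025]
 [ 0.4938 -0.1884  0.2025]]
expect lug tips px [[460.7098 153.2459]
 [418.2648 147.8206]
 [376.2073 142.4562]]
barb [307.6202 416.206 ] [429.626  470.6808]
port [358.4259 356.3922] [475.0699 406.1669]
plug [404.732  301.2801] [516.4468 346.9127]
130 [377, 378, 379, 444]
140 [369, 455]
145 [370, 462]
150 [376, 463]
155 [388, 461]
160 [393, 456]
325 [337, 385, 400, 509]
345 [338, 379, 405, 502]
382 [328, 461]
390 [326, 463]
400 [327, 462]
450 [303, 417]
col 415 [122 164 302 420 442 466]
col 430 [ 31 162 282 417]
col 440 [  2 161 278 415]
col 450 [ 28 109 138 160 278 411]
col 456 [ 33  68  72  77  93  99 140 160 279 363 374 407]
```

>>> move_arm(
  commands=[
    [[0, -0.02, 1.0, 0, 0, 0], [0, -0.03, 1.8, 0, 0, 0], [0, -0.03, 2.2, 0, 0, 0], [0, -0.03, 2.2, 0, 0, 0], [0, -0.03, 2.2, 0, 0, 0]],
  ],
)

```text
time: 5.25
position: [0.5114, -0.1915, 0.315]
tool_rot: [0.124, 0.992, -0.001, 0.001]
ft_force: [0.2, -0.7, -1.5]
grip_width: 0.024
grip_force: 35.0
```

```bash
python3 - <<'E'
from h import *
plan([.511,-.190,.311],75.7)
c=snap('side'); np.savez('s4.npz',**c)
cv2.imwrite('pics/s4.png',cv2.convertScaleAbs(cv2.resize(c['pixels'][118:163,300:360],(800,600),interpolation=cv2.INTER_CUBIC),alpha=1.3))
E
```

```text
cur [ 0.5114 -0.1915  0.315 ] yaw 75.72 q [-0.56  0.55  1.72 -0.    0.88 -1.88] F [ 0.2 -0.7 -1.5] M [0.02 0.01 0.02] w 0.02401359828795757 t 5.25
row [0.019 0.034 0.1  ] [-0.001  0.002  0.   ]
```

View pics/s4.png

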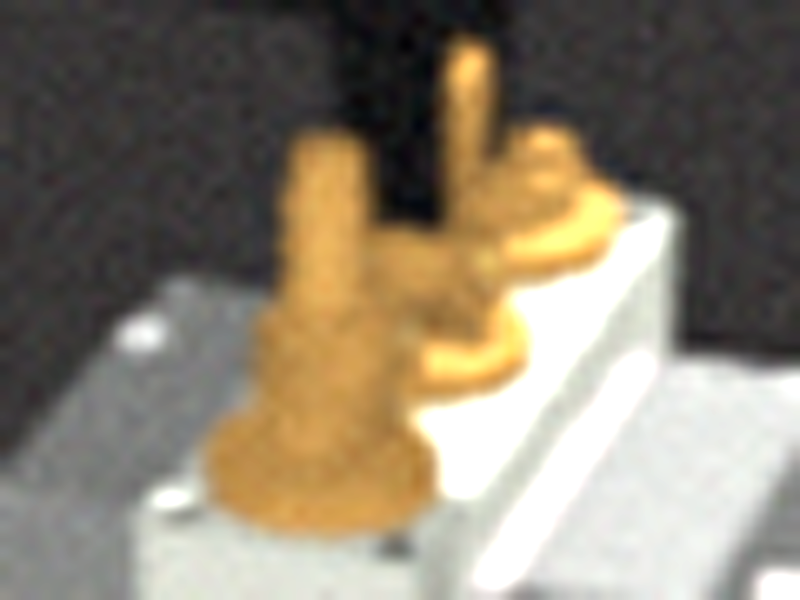

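Right lug tip is at about (500,265) over the collar whose right edge is at (527,330), so the fitting is centred within about 1 mm. I lower it carefully.

>>> move_arm(
  commands=[
    [[0.01, 0.02, 0.05, 0, 0, 0], [0.01, 0.02, 0.1, 0, 0, 0], [0.01, 0.02, 0.1, 0, 0, 0], [0.01, 0.02, 0.1, 0, 0, 0]],
  ],
)

```text
time: 5.8
position: [0.5106, -0.1906, 0.31]
tool_rot: [0.125, 0.992, -0.0, 0.0]
ft_force: [0.0, -0.4, 0.3]
grip_width: 0.0236
grip_force: 35.0
```

```bash
python3 - <<'E'
from h import *
plan([.5108,-.191,.306],75.7)
E
```

```text
cur [ 0.5106 -0.1906  0.31  ] yaw 75.68 q [-0.56  0.55  1.72 -0.    0.86 -1.88] F [ 0.  -0.4  0.3] M [-0.01 -0.05 -0.02] w 0.023636360865985636 t 5.8
row [-0.007 -0.008  0.099] [-0.  0. -0.]
```

>>> move_arm(
  commands=[
    [[0, 0, 0.04, 0, 0, 0], [0, 0, 0.08, 0, 0, 0], [0, 0, 0.12, 0, 0, 0], [0, 0, 0.15, 0, 0, 0], [0, 0, 0.15, 0, 0, 0]],
  ],
)

```text
time: 6.42
position: [0.5106, -0.1906, 0.3038]
tool_rot: [0.125, 0.992, 0.0, -0.0]
ft_force: [0.3, -0.3, -1.2]
grip_width: 0.0236
grip_force: 35.0
```

>>> move_arm(
  commands=[
    [[0, 0, 0.03, 0, 0, 0], [0, 0, 0.06, 0, 0, 0], [0, 0, 0.06, 0, 0, 0]],
  ],
)

```text
time: 6.8
position: [0.5106, -0.1906, 0.3015]
tool_rot: [0.125, 0.992, -0.0, -0.0]
ft_force: [0.2, -0.0, -0.3]
grip_width: 0.0239
grip_force: 35.0
```

>>> move_arm(
  commands=[
    [[0, 0, 0.03, 0, 0, 0], [0, 0, 0.06, 0, 0, 0], [0, 0, 0.06, 0, 0, 0]],
  ],
)

```text
time: 7.18
position: [0.5106, -0.1907, 0.2991]
tool_rot: [0.125, 0.992, -0.0, 0.0]
ft_force: [-0.1, -1.9, -2.5]
grip_width: 0.024
grip_force: 35.0
```

>>> move_arm(
  commands=[
    [[0, 0, 0.03, 0, 0, 0], [0, 0, 0.05, 0, 0, 0], [0, 0, 0.05, 0, 0, 0]],
  ],
)

```text
time: 7.55
position: [0.5106, -0.1906, 0.2971]
tool_rot: [0.125, 0.992, -0.0, -0.0]
ft_force: [-0.5, -1.6, -0.8]
grip_width: 0.0239
grip_force: 35.0
```

>>> move_arm(
  commands=[
    [[0, 0, 0.02, 0, 0, 0], [0, 0, 0.02, 0, 0, 0]],
  ],
)

```text
time: 7.8
position: [0.5106, -0.1906, 0.2963]
tool_rot: [0.125, 0.992, -0.0, 0.0]
ft_force: [-0.8, -0.3, -1.1]
grip_width: 0.0235
grip_force: 35.0
```

>>> move_arm(
  commands=[
    [[0, 0, 0.02, 0, 0, 0], [0, 0, 0.02, 0, 0, 0]],
  ],
)

```text
time: 8.05
position: [0.5106, -0.1906, 0.2955]
tool_rot: [0.125, 0.992, -0.0, 0.0]
ft_force: [0.7, -0.4, -0.3]
grip_width: 0.0239
grip_force: 35.0
```

>>> move_arm(
  commands=[
    [[0, 0, 0.02, 0, 0, 0], [0, 0, 0.02, 0, 0, 0]],
  ],
)

```text
time: 8.3
position: [0.5106, -0.1906, 0.2947]
tool_rot: [0.125, 0.992, -0.0, 0.0]
ft_force: [0.2, -2.2, -1.2]
grip_width: 0.0234
grip_force: 35.0
```

>>> move_arm(
  commands=[
    [[0, 0, 0.02, 0, 0, 0], [0, 0, 0.02, 0, 0, 0]],
  ],
)

```text
time: 8.55
position: [0.5106, -0.1906, 0.2939]
tool_rot: [0.125, 0.992, -0.0, -0.0]
ft_force: [-0.1, -1.1, -1.5]
grip_width: 0.0235
grip_force: 35.0
```

>>> move_arm(
  commands=[
    [[0, 0, 0.02, 0, 0, 0], [0, 0, 0.02, 0, 0, 0]],
  ],
)

```text
time: 8.8
position: [0.5106, -0.1906, 0.2931]
tool_rot: [0.125, 0.992, -0.0, 0.0]
ft_force: [0.3, -1.4, -0.5]
grip_width: 0.0237
grip_force: 35.0
```

>>> move_arm(
  commands=[
    [[0, 0, 0.02, 0, 0, 0], [0, 0, 0.02, 0, 0, 0]],
  ],
)

```text
time: 9.05
position: [0.5106, -0.1906, 0.2923]
tool_rot: [0.125, 0.992, 0.0, -0.0]
ft_force: [-0.2, -0.5, -1.0]
grip_width: 0.0237
grip_force: 35.0
```

>>> move_arm(
  commands=[
    [[0, 0, 0.02, 0, 0, 0], [0, 0, 0.02, 0, 0, 0]],
  ],
)

```text
time: 9.3
position: [0.5106, -0.1906, 0.2917]
tool_rot: [0.125, 0.992, -0.0, 0.0]
ft_force: [0.2, 0.2, 0.5]
grip_width: 0.024
grip_force: 35.0
```

>>> move_arm(
  commands=[
    [[0, 0, 0.015, 0, 0, 0], [0, 0, 0.015, 0, 0, 0]],
  ],
)

```text
time: 9.55
position: [0.5106, -0.1906, 0.2914]
tool_rot: [0.125, 0.992, -0.0, 0.0]
ft_force: [-0.5, -0.8, 4.5]
grip_width: 0.0235
grip_force: 35.0
```

>>> move_arm(
  commands=[
    [[0, 0, 0.015, 0, 0, 0], [0, 0, 0.015, 0, 0, 0]],
  ],
)

```text
time: 9.8
position: [0.5106, -0.1906, 0.2911]
tool_rot: [0.125, 0.992, -0.0, 0.0]
ft_force: [-1.6, -0.0, 7.3]
grip_width: 0.0237
grip_force: 35.0
```

Contact with the seal is at TCP z ≈ 0.2917. I back off to a light touch and begin turning.

>>> move_arm(
  commands=[
    [[0, 0, -0.03, 0, 0, 0], [0, 0, -0.03, 0, 0, 0], [0, 0, -0.03, 0, 0, 0]],
  ],
)

```text
time: 10.18
position: [0.5107, -0.1906, 0.2915]
tool_rot: [0.125, 0.992, -0.0, 0.0]
ft_force: [0.0, -1.0, 2.4]
grip_width: 0.0238
grip_force: 35.0
```

```bash
cat > st.py <<'E'
from h import *
o=get_obs(); y=R.from_quat(o['tool_rot']).as_matrix()[:,1]
print('yaw %.2f'%np.degrees(np.arctan2(y[1],y[0])),'p',np.round(o['position'],4),'F',np.round(o['ft_force'],1),'M',np.round(o['moment'],3),'q6 %.2f'%o['q'][5],'t',o['time'],'w',round(o['grip_width'],4))
E
python3 st.py
```

```text
yaw 75.69 p [ 0.5107 -0.1906  0.2915] F [ 0.  -1.   2.4] M [-0.076  0.141 -0.051] q6 -1.88 t 10.175 w 0.0238
```

>>> move_arm(
  commands=[
    [[0, 0, 0, 0, 0, 0.06], [0, 0, 0, 0, 0, 0.12], [0, 0, 0, 0, 0, 0.18], [0, 0, 0, 0, 0, 0.18]],
  ],
)

```text
time: 10.68
position: [0.5108, -0.1906, 0.2915]
tool_rot: [0.213, 0.977, 0.0, 0.0]
ft_force: [0.0, -0.2, 2.3]
grip_width: 0.0234
grip_force: 35.0
```

```bash
python3 st.py
```

```text
yaw 65.40 p [ 0.5108 -0.1906  0.2915] F [ 0.  -0.2  2.3] M [-0.07  -0.059  0.033] q6 -1.70 t 10.675 w 0.0234
```

>>> move_arm(
  commands=[
    [[0, 0, 0, 0, 0, 0.045], [0, 0, 0, 0, 0, 0.09], [0, 0, 0, 0, 0, 0.09]],
  ],
)

```text
time: 11.05
position: [0.5108, -0.1906, 0.2916]
tool_rot: [0.256, 0.967, -0.0, 0.0]
ft_force: [0.4, -0.5, 2.3]
grip_width: 0.0233
grip_force: 35.0
```

```bash
python3 st.py
```

```text
yaw 60.29 p [ 0.5108 -0.1906  0.2916] F [ 0.4 -0.5  2.3] M [-0.087 -0.073 -0.015] q6 -1.61 t 11.05 w 0.0233
```

>>> move_arm(
  commands=[
    [[0, 0, -0.015, 0, 0, 0.045], [0, 0, -0.015, 0, 0, 0.09], [0, 0, -0.015, 0, 0, 0.09]],
  ],
)

```text
time: 11.42
position: [0.5105, -0.1906, 0.2918]
tool_rot: [0.299, 0.954, -0.0, -0.0]
ft_force: [0.6, -0.4, -1.2]
grip_width: 0.0237
grip_force: 35.0
```

```bash
python3 st.py
```

```text
yaw 55.15 p [ 0.5105 -0.1906  0.2918] F [ 0.6 -0.4 -1.2] M [-0.257 -0.034  0.005] q6 -1.52 t 11.425 w 0.0237
```

>>> move_arm(
  commands=[
    [[0, 0, 0, 0, 0, 0.045], [0, 0, 0, 0, 0, 0.09], [0, 0, 0, 0, 0, 0.09]],
  ],
)

```text
time: 11.8
position: [0.5105, -0.1906, 0.2918]
tool_rot: [0.342, 0.94, -0.0, -0.0]
ft_force: [0.1, -1.9, -1.9]
grip_width: 0.0241
grip_force: 35.0
```

```bash
python3 st.py
```

```text
yaw 50.01 p [ 0.5105 -0.1906  0.2918] F [ 0.1 -1.9 -1.9] M [-0.236 -0.021  0.006] q6 -1.44 t 11.8 w 0.0241
```

>>> move_arm(
  commands=[
    [[0, 0, 0, 0, 0, 0.045], [0, 0, 0, 0, 0, 0.09], [0, 0, 0, 0, 0, 0.09]],
  ],
)

```text
time: 12.18
position: [0.5105, -0.1906, 0.2919]
tool_rot: [0.384, 0.923, -0.0, -0.0]
ft_force: [0.0, -0.6, -2.0]
grip_width: 0.0234
grip_force: 35.0
```

```bash
python3 st.py
```

```text
yaw 44.85 p [ 0.5105 -0.1906  0.2919] F [ 0.  -0.6 -2. ] M [-0.269 -0.019 -0.01 ] q6 -1.35 t 12.175 w 0.0234
```

>>> move_arm(
  commands=[
    [[0, 0, 0, 0, 0, 0.045], [0, 0, 0, 0, 0, 0.09], [0, 0, 0, 0, 0, 0.09]],
  ],
)

```text
time: 12.55
position: [0.5105, -0.1906, 0.292]
tool_rot: [0.425, 0.905, -0.0, -0.0]
ft_force: [-1.0, -0.9, -2.0]
grip_width: 0.0237
grip_force: 35.0
```

```bash
python3 st.py
```

```text
yaw 39.70 p [ 0.5105 -0.1906  0.292 ] F [-1.  -0.9 -2. ] M [-0.274  0.036 -0.002] q6 -1.26 t 12.55 w 0.0237
```

>>> move_arm(
  commands=[
    [[0, 0, 0, 0, 0, 0.045], [0, 0, 0, 0, 0, 0.09], [0, 0, 0, 0, 0, 0.09]],
  ],
)

```text
time: 12.92
position: [0.5105, -0.1906, 0.2921]
tool_rot: [0.465, 0.885, -0.0, -0.0]
ft_force: [-0.1, -1.8, -2.2]
grip_width: 0.024
grip_force: 35.0
```

```bash
python3 st.py
```

```text
yaw 34.54 p [ 0.5105 -0.1906  0.2921] F [-0.1 -1.8 -2.2] M [-0.302  0.039 -0.029] q6 -1.17 t 12.925 w 0.024
```

>>> move_arm(
  commands=[
    [[0, 0, 0, 0, 0, 0.045], [0, 0, 0, 0, 0, 0.09], [0, 0, 0, 0, 0, 0.09]],
  ],
)

```text
time: 13.3
position: [0.5105, -0.1906, 0.2921]
tool_rot: [0.505, 0.863, -0.0, -0.0]
ft_force: [-0.7, -1.4, -1.5]
grip_width: 0.0235
grip_force: 35.0
```

```bash
python3 st.py
```

```text
yaw 29.39 p [ 0.5105 -0.1906  0.2921] F [-0.7 -1.4 -1.5] M [-0.263  0.109  0.016] q6 -1.08 t 13.3 w 0.0235
```

>>> move_arm(
  commands=[
    [[0, 0, 0.003, 0, 0, 0.045], [0, 0, 0.003, 0, 0, 0.09], [0, 0, 0.003, 0, 0, 0.09]],
  ],
)

```text
time: 13.68
position: [0.5105, -0.1906, 0.2919]
tool_rot: [0.543, 0.84, -0.0, -0.0]
ft_force: [-1.0, -1.6, -3.4]
grip_width: 0.0236
grip_force: 35.0
```

```bash
python3 st.py
```

```text
yaw 24.24 p [ 0.5105 -0.1906  0.2919] F [-1.  -1.6 -3.4] M [-0.418  0.128  0.064] q6 -0.99 t 13.675 w 0.0236
```

>>> move_arm(
  commands=[
    [[0, 0, 0.003, 0, 0, 0.045], [0, 0, 0.003, 0, 0, 0.09], [0, 0, 0.003, 0, 0, 0.09]],
  ],
)

```text
time: 14.05
position: [0.5105, -0.1906, 0.2916]
tool_rot: [0.58, 0.814, -0.0, -0.0]
ft_force: [0.7, -1.8, -4.2]
grip_width: 0.0237
grip_force: 35.0
```

```bash
python3 st.py
```

```text
yaw 19.08 p [ 0.5105 -0.1906  0.2916] F [ 0.7 -1.8 -4.2] M [-0.452  0.148  0.048] q6 -0.90 t 14.05 w 0.0237
```

>>> move_arm(
  commands=[
    [[0, 0, 0, 0, 0, 0.045], [0, 0, 0, 0, 0, 0.09], [0, 0, 0, 0, 0, 0.09]],
  ],
)

```text
time: 14.42
position: [0.5105, -0.1906, 0.2914]
tool_rot: [0.616, 0.788, -0.0, -0.0]
ft_force: [0.6, -3.8, -6.3]
grip_width: 0.0238
grip_force: 35.0
```

```bash
python3 st.py
```

```text
yaw 13.92 p [ 0.5105 -0.1906  0.2914] F [ 0.6 -3.8 -6.3] M [-0.513  0.052  0.081] q6 -0.81 t 14.425 w 0.0238
```

Threads took hold at about yaw 24–25°: the tug and moment begin there and z starts to fall. The target is yaw ≈ −5.5°, and the arm follows down with it.

>>> move_arm(
  commands=[
    [[-0.005, 0, 0.012, 0, 0, 0.045], [-0.01, 0, 0.018, 0, 0, 0.09], [-0.01, 0, 0.025, 0, 0, 0.13], [-0.01, 0, 0.025, 0, 0, 0.13], [-0.01, 0, 0.025, 0, 0, 0.13]],
  ],
)

```text
time: 15.05
position: [0.5106, -0.1907, 0.2909]
tool_rot: [0.666, 0.746, 0.0, -0.0]
ft_force: [0.5, -0.0, -2.8]
grip_width: 0.0238
grip_force: 35.0
```

```bash
python3 st.py
```

```text
yaw 6.43 p [ 0.5106 -0.1907  0.2909] F [ 0.5 -0.  -2.8] M [-0.136  0.09   0.089] q6 -0.68 t 15.05 w 0.0238
```

>>> move_arm(
  commands=[
    [[0, 0, 0, 0, 0, 0]],
  ],
)

```text
time: 15.18
position: [0.5106, -0.1907, 0.2909]
tool_rot: [0.667, 0.745, 0.0, -0.0]
ft_force: [-0.6, -0.2, -3.1]
grip_width: 0.0239
grip_force: 35.0
```

```bash
python3 st.py
```

```text
yaw 6.40 p [ 0.5106 -0.1907  0.2909] F [-0.6 -0.2 -3.1] M [-0.047  0.064  0.098] q6 -0.67 t 15.175 w 0.0239
```

>>> move_arm(
  commands=[
    [[0, 0, 0, 0, 0, 0]],
  ],
)

```text
time: 15.3
position: [0.5106, -0.1907, 0.2909]
tool_rot: [0.667, 0.745, 0.0, -0.0]
ft_force: [-0.6, 0.9, -3.0]
grip_width: 0.0239
grip_force: 35.0
```

```bash
python3 st.py
```

```text
yaw 6.38 p [ 0.5106 -0.1907  0.2909] F [-0.6  0.9 -3. ] M [0.039 0.182 0.111] q6 -0.67 t 15.3 w 0.0239
```

>>> move_arm(
  commands=[
    [[0, 0, 0.01, 0, 0, 0.09], [0, 0, 0.02, 0, 0, 0.18], [0, 0, 0.027, 0, 0, 0.25], [0, 0, 0.027, 0, 0, 0.25], [0, 0, 0.027, 0, 0, 0.25]],
  ],
)

```text
time: 15.92
position: [0.5107, -0.1908, 0.29]
tool_rot: [0.754, 0.657, 0.0, -0.0]
ft_force: [-0.1, 1.2, 0.3]
grip_width: 0.0235
grip_force: 35.0
```

```bash
python3 st.py
```

```text
yaw -7.92 p [ 0.5107 -0.1908  0.29  ] F [-0.1  1.2  0.3] M [0.162 0.164 0.083] q6 -0.42 t 15.925 w 0.0235
```

>>> move_arm(
  commands=[
    [[0, 0, 0, 0, 0, 0]],
  ],
)

```text
time: 16.05
position: [0.5107, -0.1909, 0.29]
tool_rot: [0.754, 0.656, 0.0, -0.0]
ft_force: [-0.3, 2.4, 0.6]
grip_width: 0.0236
grip_force: 35.0
```

```bash
python3 st.py
```

```text
yaw -7.95 p [ 0.5107 -0.1909  0.29  ] F [-0.3  2.4  0.6] M [0.217 0.137 0.156] q6 -0.42 t 16.05 w 0.0236
```

>>> move_arm(
  commands=[
    [[0, 0, 0, 0, 0, 0]],
  ],
)

```text
time: 16.18
position: [0.5107, -0.1908, 0.29]
tool_rot: [0.754, 0.656, 0.0, -0.0]
ft_force: [-0.5, 1.1, 1.9]
grip_width: 0.0236
grip_force: 35.0
```

```bash
python3 st.py
```

```text
yaw -7.96 p [ 0.5107 -0.1908  0.29  ] F [-0.5  1.1  1.9] M [0.3   0.195 0.118] q6 -0.42 t 16.175 w 0.0236
```

>>> move_arm(
  commands=[
    [[0, 0, -0.008, 0, 0, 0], [0, 0, -0.015, 0, 0, 0], [0, 0, -0.015, 0, 0, 0]],
  ],
)

```text
time: 16.55
position: [0.5107, -0.1908, 0.2901]
tool_rot: [0.755, 0.656, 0.0, -0.0]
ft_force: [1.0, 2.7, -3.7]
grip_width: 0.024
grip_force: 35.0
```

```bash
python3 st.py
```

```text
yaw -7.97 p [ 0.5107 -0.1908  0.2901] F [ 1.   2.7 -3.7] M [ 0.291 -0.123  0.091] q6 -0.42 t 16.55 w 0.024
```

>>> move_arm(
  commands=[
    [[0, 0, 0, 0, 0, 0]],
  ],
)

```text
time: 16.68
position: [0.5107, -0.1909, 0.2901]
tool_rot: [0.755, 0.656, 0.0, -0.0]
ft_force: [0.9, 1.7, -4.3]
grip_width: 0.0236
grip_force: 35.0
```

```bash
python3 st.py
```

```text
yaw -7.97 p [ 0.5107 -0.1909  0.2901] F [ 0.9  1.7 -4.3] M [ 0.297 -0.111  0.103] q6 -0.42 t 16.675 w 0.0236
```

>>> move_arm(
  commands=[
    [[0, 0, 0, 0, 0, 0]],
  ],
)

```text
time: 16.8
position: [0.5107, -0.1909, 0.2901]
tool_rot: [0.755, 0.656, 0.0, -0.0]
ft_force: [2.2, 2.3, -4.9]
grip_width: 0.0236
grip_force: 35.0
```

```bash
python3 st.py
```

```text
yaw -7.97 p [ 0.5107 -0.1909  0.2901] F [ 2.2  2.3 -4.9] M [ 0.413 -0.227  0.114] q6 -0.42 t 16.8 w 0.0236
```

>>> move_arm(
  commands=[
    [[0, 0, 0, 0, 0, 0]],
  ],
)

```text
time: 16.92
position: [0.5107, -0.1909, 0.2901]
tool_rot: [0.755, 0.656, 0.0, -0.0]
ft_force: [2.2, 2.1, -6.9]
grip_width: 0.0236
grip_force: 35.0
```

```bash
python3 st.py
```

```text
yaw -7.97 p [ 0.5107 -0.1909  0.2901] F [ 2.2  2.1 -6.9] M [ 0.322 -0.261  0.105] q6 -0.42 t 16.925 w 0.0236
```

Pressed-in depth from z: 0.29185 (free) − 0.2901 ≈ 1.75 mm, about 26–29° past contact. I turn 2° more, relax the tug and let go.

>>> move_arm(
  commands=[
    [[0, 0, 0.008, 0, 0, 0.035], [0, 0, 0.01, 0, 0, 0.035], [0, 0, 0.01, 0, 0, 0.035]],
  ],
)

```text
time: 17.3
position: [0.5107, -0.1909, 0.29]
tool_rot: [0.766, 0.643, 0.0, -0.0]
ft_force: [2.6, 3.1, -5.0]
grip_width: 0.0236
grip_force: 35.0
```

```bash
python3 st.py
```

```text
yaw -9.97 p [ 0.5107 -0.1909  0.29  ] F [ 2.6  3.1 -5. ] M [ 0.487 -0.173  0.227] q6 -0.39 t 17.3 w 0.0236
```

>>> move_arm(
  commands=[
    [[0, 0, 0, 0, 0, 0], [0, 0, 0, 0, 0, 0], [0, 0, 0, 0, 0, 0], [0, 0, 0, 0, 0, 0]],
  ],
  claw=0.1,
)

```text
time: 17.8
position: [0.5107, -0.1912, 0.2903]
tool_rot: [0.766, 0.643, -0.0, 0.0]
ft_force: [-0.1, 0.1, 0.1]
grip_width: 0.039
grip_force: 0.0
```

```bash
python3 st.py
```

```text
yaw -9.98 p [ 0.5107 -0.1912  0.2903] F [-0.1  0.1  0.1] M [-0.079  0.058 -0.04 ] q6 -0.39 t 17.8 w 0.039
```

Mz was 0.227 N m during the last turn, about 30° past contact, which agrees. Now I retreat straight up.

>>> move_arm(
  commands=[
    [[0, 0, -0.5, 0, 0, 0], [0, 0, -1.3, 0, 0, 0], [0, 0, -2.3, 0, 0, 0], [0, 0, -3.5, 0, 0, 0], [0, 0, -3.5, 0, 0, 0], [0, 0, -3.5, 0, 0, 0]],
  ],
)

```text
time: 18.55
position: [0.5103, -0.1907, 0.4297]
tool_rot: [0.766, 0.643, -0.0, -0.0]
ft_force: [-0.3, -0.1, -0.6]
grip_width: 0.0394
grip_force: 0.0
```

```bash
python3 st.py; python3 - <<'E'
from h import *
c=snap('side')
cv2.imwrite('pics/s5.png',cv2.convertScaleAbs(cv2.resize(c['pixels'][85:175,270:390],(800,600),interpolation=cv2.INTER_CUBIC),alpha=1.3))
E
```

```text
yaw -9.97 p [ 0.5103 -0.1907  0.4297] F [-0.3 -0.1 -0.6] M [-0.103  0.043 -0.003] q6 -0.39 t 18.55 w 0.0394
```

View pics/s5.png

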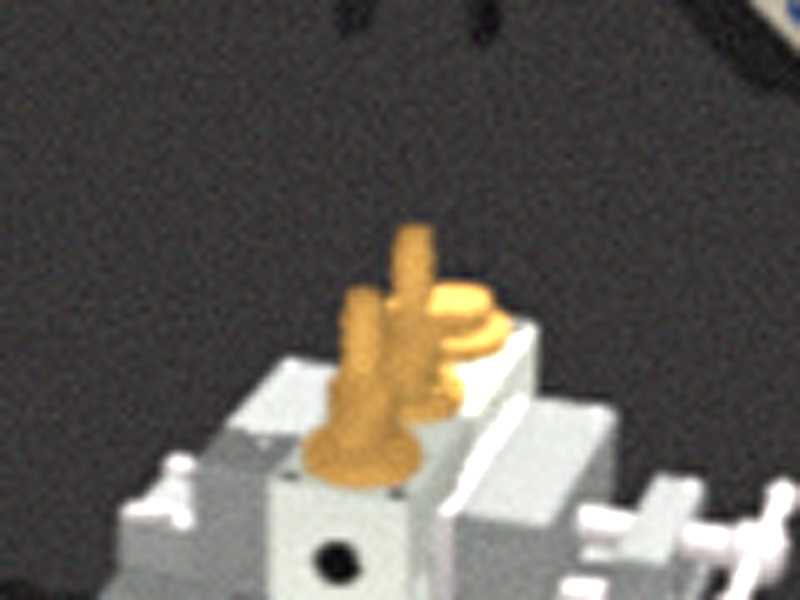

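The fitting stands upright in the port (stem top at about (413,230), collar at about (412,395)), and the gripper is clear above it.

```bash
python3 -c "
from rig import *
print(hand_in())"
```

```text
the job is handed in; nothing more can be done
None
```

The fitting is in the port, screwed in to about 30° past first seal contact (seal pressed in about 1.8–1.9 mm by arm height), let go and handed in; the hand-in gave no verdict, and I did not re-check the mat items afterwards.

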